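Change over the vial diverter and run the batch down the other chute

ROBOT

A 6-joint arm with a two-finger parallel gripper is mounted at the origin on the work surface. World frame = base frame: x ahead of the robot, y to its left, z up, the work surface at z = 0. Lengths are in m, angles in rad, forces in N, time in s.
With the tool pointing down it reaches from about 0.35 to 0.975 m from the base axis. Payload 4.9 kg.
Tool frame: the origin (TCP) lies at the very end of the fingers, on their centre line; the grasp point (between the pads) lies 19 mm behind it (r.grasp_offset is the x of the grasp point in the tool frame, in m); x points along the fingers, z is the direction in which the jaws open and shut, and the axes are right-handed (so a half turn about x gives the same grasp; the last joint's range is limited). The gripper opens to 85 mm and grips with 20 to 120 N. Pads are 22 mm wide; open, the fingers measure 114 mm over their backs; the gripper's body (76 mm by 85 mm) begins 54 mm behind the grasp point. The pads swing forward as they close: fully open they stand 13 mm farther back than shut.
Start: joints at [1.001, 0.053, 1.613, -0, 1.476, -0.119], TCP at [0.272, 0.563, 0.231] pointing down, gripper open.
Joint ranges: [-3.01, 3.01], [-1.01, 2.22], [0.06, 2.58], [-1.02, 4.17], [0.09, 2.62], [-3.14, 3.14]. Speed limits (rad/s): [2.57, 2.57, 3.14, 3.14, 3.14, 3.14].

INTERFACE

Orientations are given as a unit quaternion [x, y, z, w].
In Python, from station import state, viewer, order, r gives the robot as it stands.
- The arm moves only by the tool arm_command, never from a script. Its argument "increments" is a list of rows, each a list of 3 entries, a list of its own where there are three numbers: the shift along the tool's x, y, z in m, then the turn about the tool's x in rad, then the finger opening in m, from 0 to 0.0854. In form: [[[dx, dy, dz], roll, jaw], ...]. A call has 1 to 10 rows; each row shifts and turns the commanded pose from where the row before left it, along the tool's axes as they then stand; what a row does not reach is not made up. A row lasts 1/8 s, in which the tool goes at most 62.5 mm and 10.7 degrees, less where a joint would pass 70% of its speed; a pose out of reach is approached as far as the arm can. A call is refused whole if a number of a shift passes 0.0625 or a number of a turn 0.188, either way. A call with a gripper value outside its range is refused whole. The fingers move at their own pace and stop on an object; "grip_force" is the grip in N (left out, the last holds). Time passes only in rows, so rows that do not move let the fingers close. It gives the time, the measured TCP pose, the force and the opening at its end, in the units of the state.
- state(): the state, without advancing time (a new reading comes with each control period).
- viewer.capture(name): name is "side" or "top" or "wrist"; returns (picture, depth): 400x640x3 uint8, red, green, blue; 400x640 float32, m along the optical axis (not along the pixel's ray), 0 where there is no reading.
- viewer.get_calibration(name): a dict with "fx", "fy", "cx", "cy" (pixels), "dist" ([k1, k2, p1, p2, k3] as OpenCV has them; the pictures are not rectified), "xyz" and "orientation" of the camera in the world. Camera axes: x right, y down, z forward; pixel columns grow to the right and rows downward; lengths in m; the calibration is good to about 2 mm. A picture is of the moment at which its call begins: read the wrist's pose just before it. get_calibration takes no time and is no camera call; for the wrist camera it gives the pose at the moment of the call.
- order.job_done(): hands the job in, once; it reports no verdict.
The state is a dict: "time_s": time; "joints": joint angles; "joint_vel": joint speeds; "effort": joint torques, N m; "position": TCP position; "tcp_rot": TCP orientation; "ft_force": force on the tool from outside, world axes, zero at the start; "moment": the same for the moment, N m; "width": opening from 0.0 (shut) to 1.0 (fully open).
Only numpy, scipy, OpenCV 4.12 (cv2) and the standard library are available. Lean on these libraries where they do the work, as an engineer would, in place of code of your own. Each camera call takes 0.05 s, during which the arm holds its last target. There are 200 camera calls.

TASK

Press the raised end of the seesaw gate down so that it rocks over its pivot and vials will feed down the other chute, not the one it serves now. Then push the tee bar of the stop lever over to let the three waiting vials run down into the tray at the foot of that chute, and when all three are down there push the lever back to closed. The vials themselves are not to be touched or lifted, and everything else on the bench stays where it is.

Things in the scene. Friction and masses are not known exactly. Their poses are not given: they have to be found in the camera images.
- station: Bench-top vial diverter, fixed, 630 mm long along its y. Origin: centre of the underside of its base plate (130 x 370 x 10 mm); z up, +x away from the robot, +y its left. A column (12 x 50 mm, 250 mm tall) stands at x = -56 mm. Left and right of the gate a fixed chute, 70 mm wide, slopes down from z = 67 mm at y = 120 mm to z = 43 mm at y = 194 mm, ending over a tray.
- gate (a joint): Seesaw gate: steel plate 70 x 240 x 3 mm (x by y) pivoted at mid-length about the station's x, at z = 111 mm. Rad, -0.36 to 0.36. Positive: +y end up, feeds the right chute; negative: -y end up, feeds the left. A steel disc weight above the pivot (x = 40 to 74 mm, top at z = 185 mm) makes it fall to the nearer stop and stay. Starts on either. About 0.5 N down on the raised end rocks it; past level it falls over.
- gate_left_pad (a point): Middle of the bare top face near the left (+y) end of the gate plate, 103 mm from the pivot, 17 mm from the end; z is the plate's normal. 12 mm side flanges run only within 80 mm of the pivot; the flat pad beyond, 70 x 40 mm, is free from above. Height of this point about 78 mm when down, 150 mm when up.
- gate_right_pad (a point): The same point near the right (-y) end of the gate plate.
- magazine_top (a point): Centre of the open top of the magazine, an upright steel channel straight above the gate's pivot: 74 x 37 mm outside, 66 x 31 mm inside, from z = 153 mm to this point at z = 250 mm, open at top and bottom. The vials wait stacked in it.
- lever (a joint): Stop lever on the +y side of the magazine, hinged along the station's x at y = 24 mm, z = 225 mm of the station. Rad: 0 closed (its foot lies under the stack, the bar straight up), 0.6 fully open (the bar leans to -y over the magazine, the vials drop out); they drop from 0.2 to 0.3 on. Has end stops, stays where it is left; about 2 N at the bar moves it.
- lever_bar (a point): Centre of the lever's tee bar: black cylinder, 16 mm diameter, 44 mm long along the station's x, on an 8 mm stem 75 mm from the hinge. Closed it stands at y = 24 mm, z = 300 mm of the station; opening moves it to -y over the top of the magazine, to y = -18 mm, z = 287 mm.
- tray_left: White collecting tray at the foot of the left chute, fixed, 90 x 120 mm outside (x by y), walls 34 to 50 mm high. Origin: centre of its underside.
- tray_right: The same at the foot of the right chute.
- vial1: Amber screw-capped vial, 28 mm diameter, 61 mm long, about 30 g, lying along the station's x, white cap to +x. Origin on its axis at mid-length. Lowest of the three stacked in the magazine.
- vial2: The same, the middle one.
- vial3: The same, the top one (its top is 234 mm above the bench).
- reagent_bottle: Bystander: small orange bottle, 44 mm diameter, 75 mm tall, upright. Origin under its centre.
- flask: Bystander: conical glass flask, 88 mm diameter, 122 mm tall. Origin under its centre.
- tube50: Bystander: white 50 ml tube with blue cap, 35 mm diameter, 115 mm tall, standing. Origin under its centre.
- tube_rack: Bystander: green micro-tube rack, 68 x 200 mm, 38 mm tall with its tubes. Origin under its centre.
- tip_box: Bystander: blue and grey pipette-tip box, 87 x 122 x 60 mm. Origin under its centre.
- timer: Bystander: white bench timer lying flat, 60 x 70 x 16 mm. Origin under its centre.
- spare_vial: Bystander: a fourth vial like the others, standing on the bench beside the station, 61 mm tall. Origin under its centre.
There are look-alikes about, which are no part of the job. What is shaped like the vial3 but green or purple is not meant.

How it is judged:
On the way, in this order (a step that is already met when the one before it is completed fails the run):
1. the gate is rocked over to its other side while the vials still wait in the magazine (distance of gate_left_pad from where it was at the start of the episode above 0.037 m and (value of joint gate above 0.25 rad or value of joint gate below -0.25 rad) and z of vial1 in the frame of station above 0.15 m), for 0.2 s.
2. all three vials have run down the other chute into its tray (distance of gate_left_pad from where it was at the start of the episode above 0.037 m and ((value of joint gate above 0.25 rad and x of vial1 in the frame of tray_right between -0.043 and 0.043 m and y of vial1 in the frame of tray_right between -0.06 and 0.06 m and z of vial1 in the frame of tray_right between 0 and 0.065 m and x of vial2 in the frame of tray_right between -0.043 and 0.043 m and y of vial2 in the frame of tray_right between -0.06 and 0.06 m and z of vial2 in the frame of tray_right between 0 and 0.065 m and x of vial3 in the frame of tray_right between -0.043 and 0.043 m and y of vial3 in the frame of tray_right between -0.06 and 0.06 m and z of vial3 in the frame of tray_right between 0 and 0.065 m) or (value of joint gate below -0.25 rad and x of vial1 in the frame of tray_left between -0.043 and 0.043 m and y of vial1 in the frame of tray_left between -0.06 and 0.06 m and z of vial1 in the frame of tray_left between 0 and 0.065 m and x of vial2 in the frame of tray_left between -0.043 and 0.043 m and y of vial2 in the frame of tray_left between -0.06 and 0.06 m and z of vial2 in the frame of tray_left between 0 and 0.065 m and x of vial3 in the frame of tray_left between -0.043 and 0.043 m and y of vial3 in the frame of tray_left between -0.06 and 0.06 m and z of vial3 in the frame of tray_left between 0 and 0.065 m))), for 0.2 s.
3. the stop lever is pushed back to closed after that (value of joint lever below 0.12 rad), for 0.2 s.
At the end, for the whole second after the job is handed in: The gate lies tipped to the opposite side from the start (beyond 0.25 rad of tilt, its end moved more than 37 mm), all three vials lie at rest (under 30 mm/s) in the tray on the side that the gate now serves, and the stop lever is back within 0.12 rad of closed (all of step 2 and value of joint lever below 0.12 rad and linear speed of each of vial1, vial2, vial3 below 0.03 m/s); the robot touches nothing.
It fails at once if a vial of the batch is touched by the robot (contact force between any of the fingers, the arm and vial1 above 0.3 N or contact force between any of the fingers, the arm and vial2 above 0.3 N or contact force between any of the fingers, the arm and vial3 above 0.3 N).
It fails at once if a vial is lifted (height (world z) of any of vial1, vial2, vial3 above 0.24 m).
It fails at once if something else on the bench is displaced by more than 15 mm or tipped (distance of any of reagent_bottle, flask, tube50, tube_rack, tip_box, timer, spare_vial from where it was at the start of the episode above 0.015 m or angle between any of reagent_bottle, flask, tube50, tube_rack, tip_box, timer, spare_vial's own z axis and vertical above 0.3 rad).
It also fails if it takes over 43 s, if anything falls off the work surface, if the arm or the gripper's body presses on something with over 40 N, if the wrist force passes 120 N, or if a joint passes its speed limit or range.

## Working session

There is one attempt and no reset: what is moved stays moved. The work goes in short steps, Python scripts to look and compute and a tool call to move; the robot and the scene stay as the last step left them, time stands still between calls to the robot, and variables do not carry over. Pictures are saved under pics/ and viewed, about 8 in all and at most 12, crops included, and the job is handed in when it is done.

Besides the shell and the picture viewer there is one more tool, called after "Emit:" as a command line: name --argument value ..., lists and objects as JSON in quotes. arm_command: Moves the arm, as the interface text tells. Its arguments: {"type":"object","properties":{"increments":{"type":"array"},"grip_force":{"type":"number"}},"required":["increments"]}

```bash
mkdir -p pics; cat > h.py <<'E'
import numpy as np,cv2
from scipy.spatial.transform import Rotation as R
from station import state,viewer,order,r
def cap(n,f=None):
    c=viewer.get_calibration(n);p,d=viewer.capture(n)
    if f: cv2.imwrite('pics/'+f,p[:,:,::-1])
    return p,d,c
def cloud(d,c):
    K=np.array([[c['fx'],0,c['cx']],[0,c['fy'],c['cy']],[0,0,1.]])
    v,u=np.mgrid[0:d.shape[0],0:d.shape[1]]
    uv=np.stack([u,v],-1).reshape(-1,1,2).astype(float)
    n=cv2.undistortPoints(uv,K,np.array(c['dist'],float)).reshape(d.shape+(2,))
    P=np.dstack([n*d[...,None],d])
    W=P@R.from_quat(c['orientation']).as_matrix().T+np.array(c['xyz'])
    W[d==0]=np.nan
    return W
E
python3 - <<'E'
from h import *
s=state();print(s['time_s'],s['position'],s['tcp_rot'])
for n in('top','side'):
    p,d,c=cap(n,n+'0.png');np.savez('/tmp/'+n,p=p,W=cloud(d,c));print(n,c['xyz'],R.from_quat(c['orientation']).as_matrix().round(2).tolist(),(d==0).mean())
E
```

```text
0.0 [0.27197606 0.5620318  0.23008896] [-0.37590482  0.59975798  0.37529453  0.59844796]
top [0.40117558 0.0231478  1.18676015] [[-0.03, -0.98, 0.18], [-1.0, 0.03, -0.0], [-0.0, -0.18, -0.98]] 0.00399609375
side [ 0.44692018 -0.68653668  0.74123494] [[0.98, -0.14, 0.15], [-0.2, -0.58, 0.79], [-0.02, -0.8, -0.6]] 0.004078125
```

View pics/top0.png

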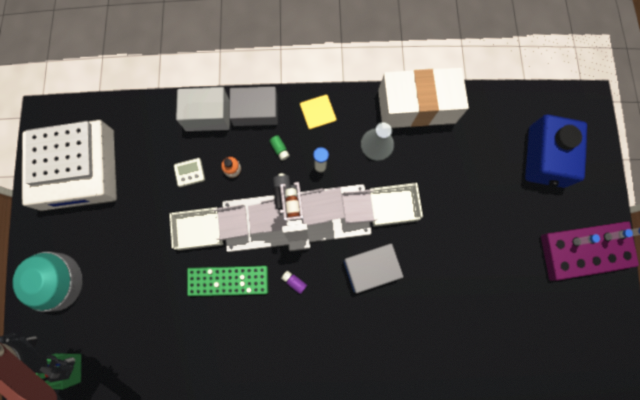

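View pics/side0.png

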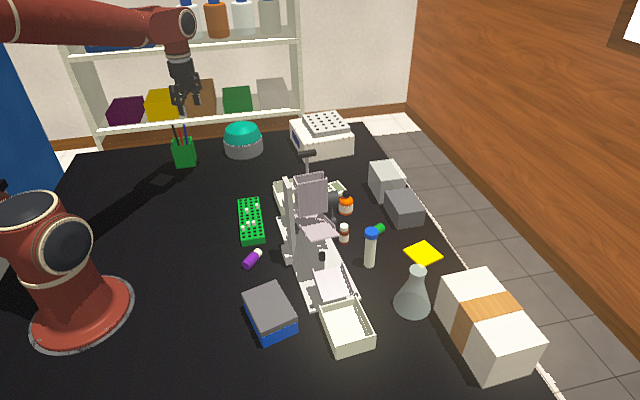

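The top view shows the station between its two trays, left tray at about (195,228) and right tray at about (397,205). The lever bar is near (283,185). The side view shows the gate end nearest the camera at about (318,230). I'll measure the station from the depth data.

```bash
python3 - <<'E'
from h import *
t=np.load('/tmp/top.npz');W=t['W'];p=t['p']
cv2.imwrite('pics/top_crop.png',cv2.resize(p[150:265,155:435,::-1],None,fx=2.8,fy=2.8,interpolation=cv2.INTER_CUBIC))
# white-ish pixels above bench, connected to station
hsv=cv2.cvtColor(p,cv2.COLOR_RGB2HSV)
m=(np.nan_to_num(W[...,2])>0.03)
m[:175]=0;m[262:]=0;m[:,:160]=0;m[:,430:]=0
n,l,st,ce=cv2.connectedComponentsWithStats(m.astype(np.uint8))
k=l[217,230];print('label',k,st[k]);
M=l==k
P=W[M];print(P.min(0),P.max(0))
rect=cv2.minAreaRect(P[:,:2].astype(np.float32));print(rect);print(cv2.boxPoints(rect))
for a in [(195,228),(397,205),(230,220),(265,215),(320,205),(358,205),(283,182),(283,190),(292,205),(300,215),(298,240)]:
  print(a,W[a[1],a[0]].round(3))
E
```

```text
label 2 [ 170  204   79   45 1263]
[0.49735935 0.18003159 0.03001396] [0.59804103 0.37939604 0.08753265]
((0.5510786771774292, 0.2797181308269501), (0.09164823591709137, 0.19530460238456726), 5.434579849243164)
[[0.49621198 0.37259153]
 [0.5147091  0.17816481]
 [0.60594535 0.18684474]
 [0.58744824 0.38127145]]
(195, 228) [0.551 0.325 0.009]
(397, 205) [ 0.595 -0.198  0.009]
(230, 220) [0.563 0.226 0.053]
(265, 215) [0.567 0.135 0.09 ]
(320, 205) [0.579 0.004 0.138]
(358, 205) [ 0.591 -0.092  0.055]
(283, 182) [0.626 0.085 0.181]
(283, 190) [0.595 0.081 0.245]
(292, 205) [0.565 0.064 0.234]
(300, 215) [0.545 0.048 0.224]
(298, 240) [0.51  0.059 0.04 ]
```

View pics/top_crop.png

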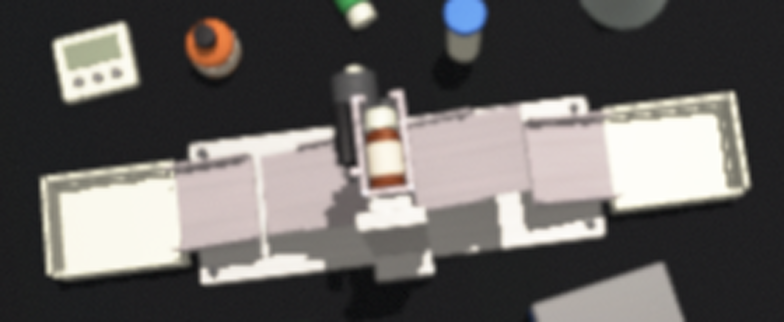

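The crop shows the right (-y) gate plate raised, with its end at about (525,150), and the left end low. So the gate feeds left and I must press the right pad. The dark bar is at about (347,130), with the disc weight behind it at about (355,85).

```bash
python3 - <<'E'
from h import *
C=np.concatenate
t=np.load('/tmp/top.npz');s=np.load('/tmp/side.npz')
W=t['W'];sel={}
for nm,(x0,x1) in dict(L=(165,222),R=(370,428)).items():
    A=W[175:255,x0:x1].reshape(-1,3);A=A[(A[:,2]>.028)&(A[:,2]<.056)]
    # rim only of the trays: use outer bounding rect
    r_=cv2.minAreaRect(A[:,:2].astype(np.float32));print(nm,r_,A.min(0),A.max(0))
# yaw from lower rim etc: floors
cs=[]
for nm,(x0,x1) in dict(L=(165,222),R=(370,428)).items():
    w=W[175:255,x0:x1];q=t['p'][175:255,x0:x1];m=(w[...,2]<.015)&(q.min(2)>150)
    A=w[m];rr=cv2.minAreaRect(A[:,:2].astype(np.float32));cs.append(rr[0]);print('floor',nm,m.sum(),rr,A[:,2].mean())
d=np.array(cs[0])-cs[1];print('yaw',np.arctan2(-d[0],d[1]),'len',np.hypot(*d),'mid',np.mean(cs,0))
for n,D in(('top',t),('side',s)):
    A=D['W'];m=(A[...,2]>.27)&(abs(A[...,0]-.57)<.12)&(abs(A[...,1]-.07)<.12)
    B=A[m];print(n,len(B),B.min(0),B.max(0));print(cv2.minAreaRect(B[:,:2].astype(np.float32)))
# magazine top rim
A=W;m=(A[...,2]>.243)&(A[...,2]<.257)&(abs(A[...,0]-.57)<.08)&(abs(A[...,1]-.06)<.06);B=A[m];print('mag',len(B),cv2.minAreaRect(B[:,:2].astype(np.float32)))
# raised gate end
m=(A[...,2]>.115)&(A[...,2]<.17)&(A[...,1]<.04)&(A[...,1]>-.08)&(abs(A[...,0]-.58)<.06);B=A[m];print('gateR',cv2.minAreaRect(B[:,:2].astype(np.float32)),B[:,2].max())
E
```

```text
L ((0.5478538870811462, 0.31139928102493286), (0.09166350215673447, 0.131840780377388), 5.1881513595581055) [0.49735935 0.24890621 0.02809688] [0.59693956 0.37939604 0.05579828]
R ((0.5582727193832397, -0.1861499845981598), (0.1307077705860138, 0.17801456153392792), 88.48426055908203) [ 0.47051176 -0.25155282  0.02813967] [ 0.64590436 -0.11846974  0.05599694]
floor L 1302 ((0.6019222736358643, 0.3264181911945343), (0.1873280555009842, 0.10802923142910004), 5.746347904205322) 0.007863975208937644
floor R 1191 ((0.5869806408882141, -0.1901574432849884), (0.10523735731840134, 0.14493843913078308), 7.215176105499268) 0.007672072416638665
yaw -0.028916323221077924 len 0.5167916780745285 mid [0.59445146 0.06813037]
top 187 [0.54737226 0.07834298 0.29626656] [0.59060559 0.09742011 0.30963715]
((0.5691643953323364, 0.08763876557350159), (0.04370322823524475, 0.015835022553801537), 5.510582447052002)
side 164 [0.5476036  0.07647667 0.27145321] [0.59129413 0.09405496 0.30904617]
((0.5697766542434692, 0.08677616715431213), (0.04410506784915924, 0.015659460797905922), 7.308408260345459)
mag 299 ((0.5592167973518372, 0.062313444912433624), (0.0991174653172493, 0.04908979311585426), 5.030553340911865)
gateR ((0.5778807401657104, -0.003598831593990326), (0.07715921849012375, 0.09127158671617508), 4.222147464752197) 0.16070379047802597
```

```bash
python3 - <<'E'
from h import *
s=state();Rt=R.from_quat(s['tcp_rot']).as_matrix();print(Rt.round(4).tolist())
ys=np.array([-.095,.9955,0]);
for q in(ys,-ys): print('roll',np.arctan2(-q@Rt[:,1],q@Rt[:,2]))
o=np.array([.572,.063]);
W=np.load('/tmp/top.npz')['W'];xy=(W[...,:2]-o)@np.array([[.9955,-.095],[.095,.9955]])
for y in(-.07,-.09,-.1,-.108):
  m=(abs(xy[...,0]+.008)<.015)&(abs(xy[...,1]-y)<.004);print(y,W[m][:,2].round(3))
m=(xy[...,0]>.036)&(xy[...,0]<.09)&(abs(xy[...,1])<.06)&(W[...,2]>.1)
print('disc',xy[m].min(0),xy[m].max(0),W[m][:,2].max())
E
```

```text
[[-0.001, -0.9001, 0.4356], [-0.0016, 0.4356, 0.9001], [-1.0, 0.0002, -0.0018]]
roll -0.5458740412060549
roll 2.595718612383738
-0.07 [0.141 0.144 0.141 0.143 0.14  0.142 0.141 0.14  0.141 0.142 0.136 0.138
 0.142 0.142 0.139 0.139 0.141 0.14  0.138 0.139 0.141 0.135 0.143 0.143
 0.138 0.139 0.14  0.143 0.142 0.139 0.142 0.144 0.141 0.142 0.141 0.142
 0.142 0.136 0.138 0.141 0.141 0.137 0.14  0.14  0.142 0.139 0.008 0.011]
-0.09 [0.147 0.145 0.147 0.15  0.15  0.15  0.151 0.145 0.147 0.144 0.146 0.15
 0.149 0.146 0.149 0.147 0.147 0.146 0.148 0.145 0.146 0.148 0.152 0.143
 0.147 0.145 0.151 0.143 0.144 0.148 0.151 0.15  0.145 0.147 0.149 0.149
 0.148 0.15  0.151 0.148 0.147 0.148 0.146 0.15  0.146 0.149 0.147 0.011
 0.008 0.004 0.01  0.01  0.008]
-0.1 [0.153 0.155 0.15  0.152 0.146 0.15  0.15  0.154 0.147 0.154 0.152 0.149
 0.153 0.15  0.15  0.152 0.155 0.152 0.154 0.153 0.149 0.152 0.152 0.15
 0.152 0.154 0.153 0.15  0.153 0.153 0.151 0.151 0.151 0.151 0.154 0.148
 0.152 0.153 0.15  0.152 0.154 0.156 0.151 0.151 0.009 0.009 0.012 0.009
 0.008 0.007 0.008]
-0.108 [0.156 0.153 0.157 0.154 0.155 0.155 0.153 0.156 0.156 0.153 0.153 0.151
 0.153 0.154 0.154 0.151 0.154 0.155 0.155 0.156 0.152 0.152 0.153 0.153
 0.151 0.155 0.158 0.16  0.154 0.156 0.155 0.154 0.159 0.158 0.154 0.157
 0.158 0.152 0.156 0.156 0.155 0.155 0.153 0.154 0.157 0.154 0.011 0.007
 0.011 0.011 0.011 0.01  0.008]
disc [ 0.03619348 -0.05971144] [0.07406922 0.05739935] 0.2523450584560938
```

Emit:
arm_command --increments '[[[-0.05, 0, 0], -0.182, 0], [[-0.05, 0, 0], -0.182, 0], [[-0.05, 0, 0], -0.182, 0], [[0, -0.0173, -0.045], 0, 0], [[0, -0.0173, -0.045], 0, 0], [[0, -0.0173, -0.045], 0, 0], [[0, -0.0173, -0.045], 0, 0], [[0, -0.0173, -0.045], 0, 0], [[0, -0.0173, -0.045], 0, 0], [[0, -0.0173, -0.045], 0, 0]]'

```text
time_s: 1.35
position: [0.4231, 0.259, 0.3808]
tcp_rot: [-0.523, 0.476, 0.523, 0.475]
ft_force: [0.6, 0.2, 0.2]
width: -0.001
```

Emit:
arm_command --increments '[[[0, -0.0173, -0.045], 0, 0], [[0, -0.0173, -0.045], 0, 0], [[0, -0.0173, -0.045], 0, 0], [[0, -0.0173, -0.045], 0, 0], [[0, -0.0173, -0.045], 0, 0], [[0, -0.0173, -0.045], 0, 0], [[0, -0.0173, -0.045], 0, 0], [[0, 0, 0], 0, 0], [[0, 0, 0], 0, 0]]'

```text
time_s: 2.48
position: [0.573, -0.0413, 0.3808]
tcp_rot: [-0.523, 0.476, 0.524, 0.476]
ft_force: [0.7, 0.9, 0.2]
width: 0.0
```

```bash
cat > st.py <<'E'
from h import *
s=state();p=np.array(s['position']);d=p[:2]-[.572,.063]
print(s['time_s'],p.round(4),'station',(.9955*d[0]+.095*d[1]).round(4),(-.095*d[0]+.9955*d[1]).round(4),np.array(s['ft_force']).round(1),s['width'])
print(R.from_quat(s['tcp_rot']).as_matrix().round(3).tolist())
E
python3 st.py
```

```text
2.475 [ 0.573  -0.0413  0.3808] station -0.0089 -0.1039 [0.7 0.9 0.2] 0.00025407767781722575
[[-0.001, -0.995, -0.095], [0.001, -0.095, 0.995], [-1.0, 0.001, 0.001]]
```

Emit:
arm_command --increments '[[[0.05, 0, 0], 0, 0], [[0.06, 0, 0], 0, 0], [[0.06, 0, 0], 0, 0], [[0.04, 0, 0], 0, 0], [[0.016, 0, 0], 0, 0], [[0.016, 0, 0], 0, 0], [[0.016, 0, 0], 0, 0], [[0.016, 0, 0], 0, 0], [[0.0, 0, 0], 0, 0], [[0, 0, 0], 0, 0]]'

```text
time_s: 3.72
position: [0.5737, -0.0417, 0.1078]
tcp_rot: [0.523, -0.476, -0.523, -0.476]
ft_force: [-0.3, 0.2, 0.1]
width: -0.001
```

```bash
python3 st.py; python3 -c "
from h import *
p,d,c=cap('side','side1.png')
cv2.imwrite('pics/side1c.png',cv2.resize(p[130:370,220:460,::-1],None,fx=2.4,fy=2.4))"
```

```text
3.725 [ 0.5737 -0.0417  0.1078] station -0.0083 -0.1044 [-0.3  0.2  0.1] -0.0008011874464211677
[[0.001, -0.995, -0.095], [-0.0, -0.095, 0.995], [-1.0, -0.001, -0.0]]
```

View pics/side1c.png

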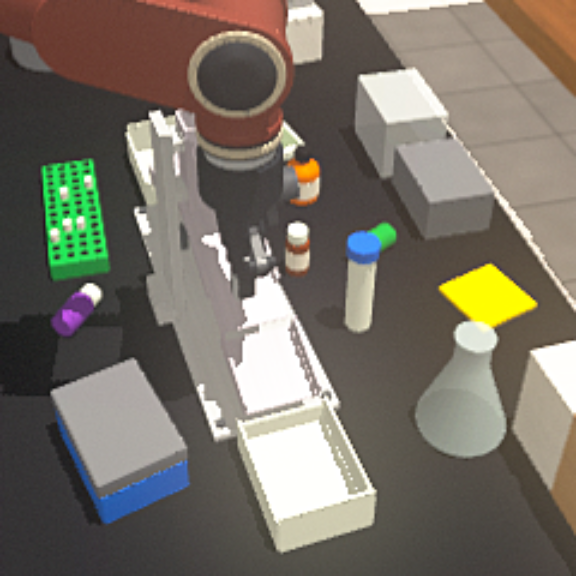

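Emit:
arm_command --increments '[[[-0.05, 0, 0], 0, 0], [[-0.06, 0, 0], 0, 0], [[-0.06, 0, 0], 0, 0], [[-0.06, 0, 0], 0, 0], [[-0.05, 0, 0], 0, 0.05], [[0, -0.004, 0.042], 0, 0.05], [[0, -0.004, 0.043], 0, 0.05], [[0, 0, 0.043], 0, 0.05], [[0, 0, 0], 0, 0.05], [[0, 0, 0], 0, 0.05]]'

```text
time_s: 5.03
position: [0.5691, 0.0864, 0.3879]
tcp_rot: [0.524, -0.475, -0.523, -0.476]
ft_force: [0.2, -0.3, -0.2]
width: 0.589
```

```bash
python3 st.py; python3 - <<'E'
from h import *
p,d,c=cap('wrist','wrist1.png')
for n in('top','side'):
  p,d,c=cap(n);W=cloud(d,c);xy=(W[...,:2]-[.572,.063])@np.array([[.9955,-.095],[.095,.9955]])
  for y in(-.1,-.08,-.06,.08,.1):
    m=(abs(xy[...,0])<.015)&(abs(xy[...,1]-y)<.006)&(W[...,2]<.2);print(n,y,m.sum(),np.median(W[m][:,2]).round(3))
E
```

```text
5.025 [0.5691 0.0864 0.3879] station -0.0006 0.0235 [ 0.2 -0.3 -0.2] 0.5888014800740302
[[0.001, -0.995, -0.095], [-0.0, -0.095, 0.995], [-1.0, -0.001, -0.001]]
top -0.1 60 0.077
top -0.08 59 0.084
top -0.06 61 0.091
top 0.08 67 0.144
top 0.1 75 0.151
side -0.1 60 0.076
side -0.08 74 0.082
side -0.06 78 0.089
side 0.08 0 nan
side 0.1 2 0.009
  return _methods._mean(a, axis=axis, dtype=dtype,
  ret = ret.dtype.type(ret / rcount)
```

View pics/wrist1.png

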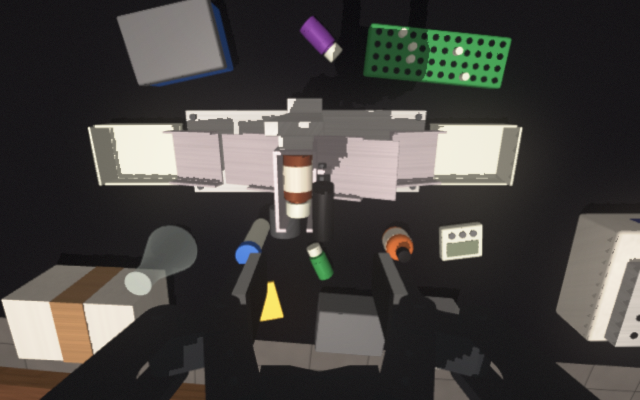

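The wrist view shows the bar at about (322,205) with the fingers either side at about (245,270) and (395,270). Depth confirms the gate has rocked: right pad at z = 77 mm, left pad at 151 mm. Next I lower the fingers around the bar and push it open.

Emit:
arm_command --increments '[[[0.04, 0, 0], 0, 0.05], [[0.05, 0, 0], 0, 0.05], [[0.024, 0, 0], 0, 0.05], [[0, 0, 0], 0, 0.05], [[0, 0, -0.01], 0, 0.05], [[0, 0, -0.01], 0, 0.05], [[0, 0, -0.009], 0, 0.05], [[0, 0, -0.009], 0, 0.05], [[0, 0, -0.009], 0, 0.05], [[0, 0, -0.009], 0, 0.05]]'

```text
time_s: 6.42
position: [0.5741, 0.0314, 0.2731]
tcp_rot: [-0.522, 0.475, 0.524, 0.476]
ft_force: [-0.8, 17.6, 0.7]
width: 0.59
```

Emit:
arm_command --increments '[[[0, 0, 0], 0, 0.05], [[0, 0, 0], 0, 0.05], [[0, 0, 0], 0, 0.05], [[0, 0, 0], 0, 0.05], [[0, 0, 0], 0, 0.05], [[0, 0, 0], 0, 0.05], [[0, 0, 0], 0, 0.05], [[0, 0, 0], 0, 0.05], [[0, 0, 0], 0, 0.05], [[0, 0, 0], 0, 0.05]]'

```text
time_s: 7.68
position: [0.5742, 0.0318, 0.2736]
tcp_rot: [-0.523, 0.475, 0.524, 0.476]
ft_force: [-1.1, 5.1, 0.6]
width: 0.586
```

```bash
python3 st.py; python3 -c "
from h import *
p,d,c=cap('side','side2.png');q,d,c=cap('top','top2.png')
a=cv2.resize(p[130:370,220:460,::-1],(400,400));b=cv2.resize(q[150:270,310:430,::-1],(400,400))
cv2.imwrite('pics/two2.png',np.hstack([a,b]))"
```

```text
7.675 [0.5742 0.0318 0.2736] station -0.0007 -0.0312 [-1.1  5.1  0.6] 0.5857007932115288
[[-0.0, -0.995, -0.096], [0.003, -0.096, 0.995], [-1.0, 0.0, 0.003]]
```

View pics/two2.png

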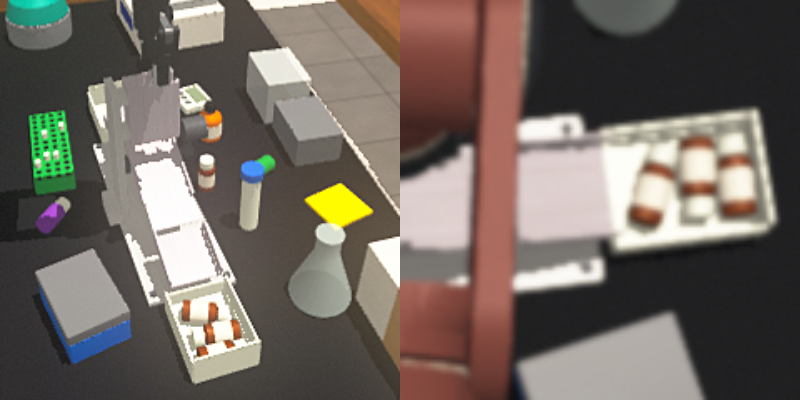

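All three vials lie in the right tray: about (200,310), (222,332) and (215,350) in the left half, and (655,195), (697,165) and (737,180) in the right half. Now I close the lever.

Emit:
arm_command --increments '[[[0, 0, 0.01], 0, 0.05], [[0, 0, 0.01], 0, 0.05], [[0, 0, 0.01], 0, 0.05], [[0, 0, 0.01], 0, 0.05], [[0, 0, 0.01], 0, 0.05], [[0, 0, 0.009], 0, 0.05], [[0, 0, 0.006], 0, 0.05], [[0, 0, 0.005], 0, 0.05], [[0, 0, 0], 0, 0.05], [[0, 0, 0], 0, 0.05]]'

```text
time_s: 9.02
position: [0.5675, 0.1008, 0.2727]
tcp_rot: [-0.523, 0.476, 0.524, 0.476]
ft_force: [0.1, 0.0, -0.0]
width: 0.583
```

```bash
python3 st.py
```

```text
9.025 [0.5675 0.1008 0.2727] station -0.0009 0.0381 [ 0.1  0.  -0. ] 0.58309326539646
[[-0.001, -0.995, -0.095], [0.001, -0.095, 0.995], [-1.0, 0.001, 0.001]]
```

Now I centre the fingers, lift clear, back off and check.

Emit:
arm_command --increments '[[[0, 0, -0.014], 0, 0.05], [[0, 0, 0], 0, 0.05], [[-0.04, 0, 0], 0, 0.05], [[-0.05, 0, 0], 0, 0.05], [[-0.04, 0, 0], 0, 0.05], [[0, 0.05, 0.03], 0, 0.05], [[0, 0.05, 0.03], 0, 0.05], [[0, 0.03, 0.03], 0, 0.05], [[0, 0, 0], 0, 0.05], [[0, 0, 0], 0, 0.05]]'

```text
time_s: 10.28
position: [0.4314, 0.1635, 0.4033]
tcp_rot: [0.523, -0.476, -0.523, -0.476]
ft_force: [0.9, -0.0, -0.3]
width: 0.584
```

```bash
python3 st.py; python3 - <<'E'
from h import *
imgs=[]
for n in('top','side'):
  p,d,c=cap(n);W=cloud(d,c);imgs.append(p[:,:,::-1]);xy=(W[...,:2]-[.572,.063])@np.array([[.9955,-.095],[.095,.9955]])
  m=(abs(xy[...,0])<.03)&(abs(xy[...,1])<.06)&(W[...,2]>.288)&(W[...,2]<.32)
  print(n,'bar y,z',m.sum(),np.median(xy[m][:,1]),W[m][:,2].max() if m.any() else 0)
  m=(abs(xy[...,0])<.015)&(abs(xy[...,1]+.1)<.006)&(W[...,2]<.2);print('padR',np.median(W[m][:,2]))
  hsv=cv2.cvtColor(p,cv2.COLOR_RGB2HSV);a=(hsv[...,0]<16)&(hsv[...,1]>110)&(xy[...,1]<-.18)&(xy[...,1]>-.33)&(abs(xy[...,0])<.05);print('amber in tray R',a.sum(),np.nanmin(xy[a],0),np.nanmax(xy[a],0),np.nanmax(W[a][:,2]))
cv2.imwrite('pics/fin.png',cv2.resize(np.vstack([imgs[0][150:300,160:440],imgs[1][130:370,200:480]]),None,fx=1.5,fy=1.5))
E
```

```text
10.275 [0.4314 0.1635 0.4033] station -0.1304 0.1134 [ 0.9 -0.  -0.3] 0.5835902761212215
[[0.0, -0.995, -0.095], [-0.0, -0.095, 0.995], [-1.0, -0.0, -0.0]]
top bar y,z 183 0.020175667210606932 0.3119096881193034
padR 0.07597909315235574
amber in tray R 153 [-0.03107528 -0.3035395 ] [ 0.03082486 -0.20828805] 0.041180857879859145
side bar y,z 144 0.01671261968074689 0.3093821098950981
padR 0.07584999481288646
amber in tray R 303 [-0.03277002 -0.29725655] [ 0.03891169 -0.21355899] 0.03928209331800736
```

View pics/fin.png

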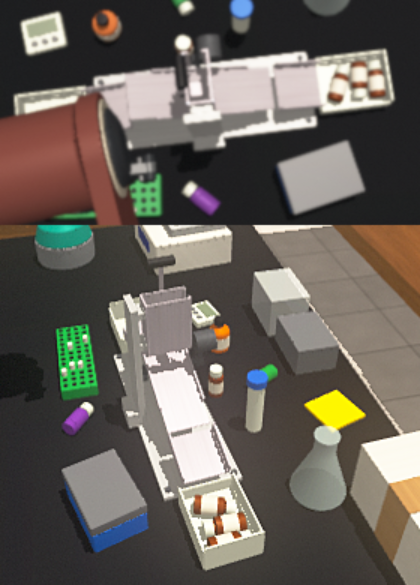

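```bash
python3 - <<'E'
from h import *
def f(W):
  xy=(W[...,:2]-[.572,.063])@np.array([[.9955,-.095],[.095,.9955]])
  m=(abs(xy[...,0])<.03)&(abs(xy[...,1])<.06)&(W[...,2]>.288)&(W[...,2]<.32);return np.median(xy[m][:,1]),xy[m][:,1].min(),xy[m][:,1].max()
for n in('top','side'):
  p,d,c=cap(n);print(n,f(np.load(f'/tmp/{n}.npz')['W']),f(cloud(d,c)))
E
```

```text
top (np.float64(0.024395918476147388), np.float64(0.016874320198254886), np.float64(0.032735484309502696)) (np.float64(0.020150022487488616), np.float64(0.012851683605709383), np.float64(0.028498886335942678))
side (np.float64(0.02087155488154825), np.float64(0.015409168021815321), np.float64(0.031143557440342598)) (np.float64(0.017040596265649997), np.float64(0.01247148617913578), np.float64(0.026386322512737908))
```

The bar is 4 mm short of its start position in both views, about 0.055 rad against the 0.12 limit. Handing in.

```bash
python3 -c "
from h import *
print(order.job_done(),state()['time_s'])"
```

```text
the job is handed in; nothing more can be done
the job is handed in; nothing more can be done
```

I rocked the gate from feeding left to feeding right and opened the stop lever. All three vials ran into the right tray, and I closed the lever again. I handed the job in at about 10.4 s on the robot's clock; the hand-in reports no verdict.

Last checks:
- **Gate:** depth puts the right pad at z = 76 mm (about 78 mm is down), and the left pad read 151 mm right after the press.
- **Vials:** all three lie inside the right tray in both the top and side views. I judged them at rest by eye and did not measure their speed.
- **Lever:** the bar stands 4 mm short of where it began in both views, about 0.055 rad against the 0.12 limit. It is inside the limit, but not hard against its stop.
- **Other items:** no bystander looked displaced or tipped, though I compared them by eye only. The arm hides part of the green rack in the final top view, but the side view shows it clear.
- **Arm:** it stands clear of everything. The highest force in a move report was about 18 N, from pushing the lever open.

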